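# Press the lid onto a sample pot with the hand press

### The arm

A 6-joint arm with a two-finger parallel gripper is mounted at the origin on a cart in front of the work surface, level with it; the furniture and walls round the work are solid. World frame = base frame: x ahead of the robot, y to its left, z up, the work surface at z = 0. Lengths are in m, angles in rad, forces in N, time in s.
With the tool pointing down it reaches from about 0.35 to 0.975 m from the base axis. Payload 7.1 kg.
Tool frame: the origin (TCP) lies between the finger pads; the fingertips stand 11 mm ahead of it and the grasp point (between the pads) lies 8 mm behind it; z points along the fingers, y is the line along which they close (so a half turn about z gives the same grasp; the last joint's range is limited). The gripper opens to 88 mm and grips with 3 to 60 N. Pads are 20 mm wide; open, the fingers measure 115 mm over their backs; the gripper's body (75 mm by 178 mm) begins 61 mm behind the grasp point.
Start: joints at [1.265, 0.423, 1.63, -0, 1.089, -0.019], TCP at [0.177, 0.599, 0.234] pointing down, gripper open.
Joint ranges: [-3, 3], [-0.9, 2.11], [0.09, 2.58], [-1.31, 4.45], [0.11, 2.69], [-2.54, 2.54]. Speed limits (rad/s): [2.39, 2.39, 3.01, 3.14, 3.14, 3.14].

### API

Orientations are given as a unit quaternion [x, y, z, w].
In Python, from plant import r, cams gives the robot as it stands. The module is installed in compiled form; this text tells all that it offers.
- The arm moves only by the tool arm_command, never from a script. Its arguments are lists of equal length, an entry for each row: "jaw": the gripper command: -1 is shut, 1 is fully open, values between are in proportion; "dp": the shift along the world's x, y, z in cm, a list of three; "turn": the turn, a rotation vector about the world's x, y, z in rad, a list of three. In form: {"jaw": [jaw, ...], "dp": [[tx, ty, tz], ...], "turn": [[ax, ay, az], ...]}. A call has 1 to 12 rows; each row is the pose to reach, as a shift and turn from the pose commanded when the call began; what a row does not reach only later rows make up. A row lasts 1/12 s, in which the tool goes at most 41.7 mm and 7.16 degrees, less where a joint would pass 70% of its speed; a pose out of reach is approached as far as the arm can. A call with a gripper value outside its range is refused whole. The fingers move at their own pace and stop on an object; "newtons" is the grip in N (left out, the last holds). Time passes only in rows, so rows that repeat a pose let the fingers close. It gives the time, the measured TCP pose, the force, the opening and the grip force at its end, in the units of the state.
- r.state(): the state, without advancing time (a new reading comes with each control period).
- cams.capture(name): name is "scene" or "top" or "wrist"; returns a dict with "img" (420x560x3 uint8, blue, green, red), "fx", "fy", "cx", "cy" (pixels), "T" (4x4, takes a point from camera to world coordinates); the wrist camera has in their place "tool_from_camera" (4x4, takes a point from camera to tool coordinates, whose origin is the TCP and whose axes are the flange's). Camera axes: x right, y down, z forward; pixel columns grow to the right and rows downward; lengths in m; the calibration is good to about 2 mm. A picture is of the moment at which its call begins: read the wrist's pose just before it. There is no depth.
- r.job_done(): hands the job in; it is judged then, once.
The state is a dict: "clock": time; "joints": joint angles; "joint_vel": joint speeds; "tau": joint torques, N m; "ee_pos": TCP position; "eef_rot": TCP orientation; "force": force on the tool from outside, world axes, zero at the start; "ft_torque": the same for the moment, N m; "opening": opening from 0.0 (shut) to 1.0 (fully open); "gripper_force": force on a finger pad.
Only numpy, scipy, OpenCV 4.12 (cv2) and the standard library are available. Lean on these libraries where they do the work, as an engineer would, in place of code of your own. Each camera call takes 0.05 s, during which the arm holds its last target. There are 200 camera calls.

### The job

Close the sample pot with the lever press: push the loading slide fully in by its knob, pull the lever down until you feel the red lid go fully home and come up firm (then no harder, or the pot cracks), then ease the lever slowly back up to its rest without letting it fly up, and draw the slide fully out again with the closed pot standing in its nest. Do not touch the pot or lid by hand and leave the other things on the bench where they are.

Things in the scene. Friction and masses are not known exactly. Their poses are not given: they have to be found in the camera images.
- press: Fixed hand press: grey base, steel column, blue head (80 x 66 x 85 mm), loading rail out to its right. Origin on the bench below the ram axis; x away from the operator, y left (the rail runs to -y), z up; turned clockwise by 0.28 to 0.48 rad. The head is clamped at a height that varies by 16 mm (underside 130 to 146 mm up), so the lever angle at which the lid is met must be felt.
- lever (a joint): Lever angle, rad: 0 = rest, arm 45 degrees up towards the operator; grows as the handle is pulled down; end at 1.35. Arm 150 mm, on the left (+y) side of the head. A damped spring drives it back: about 2 N at the handle at rest, 4 N more per rad; let go low down, it flies up. It drives the ram down 35 mm per rad; the ram pushes 4.3 times the pull beyond the spring's.
- lever_grip (a point): Centre of the black handle sleeve: a round bar, diameter 18 mm, 90 mm long, lying level along the press's y, free to spin on the lever end. It can be pinched across from above; nothing else is within 35 mm of its middle along its length.
- lever_hinge (a point): Point on the lever's turning axis in the plane of the sleeve's centre: the sleeve centre circles round it at 150 mm in the press's x-z plane, 45 degrees above level towards -x at rest.
- ram: Steel ram under the head with a sprung 38 mm round foot (gives 1 mm per 10 N, 7 mm at most); origin at the centre of the foot's underside, 104 to 120 mm above the bench at rest. The proud lid's top is 94 mm above the bench, so it is met at a lever angle of 0.29 to 0.74 and comes up firm about 0.3 rad further on. More than 70 N between ram and lid cracks the pot.
- shuttle (a joint): Loading slide in m: 0 = fully out to the right (-y of the press), 0.11 = fully in against its stop with the pot under the ram. Friction about 2 N.
- slide_knob (a point): Centre of the slide's upright black knob, diameter 22 mm, 34 mm high, top 78 mm above the bench. Stands on the slide 160 mm to the -y side of the nest. Moves with the slide along the press's y.
- nest (a point): Centre of the floor of the pot's nest on the slide, 28 mm above the bench: a black ring, inside diameter 52 mm, 8 mm high.
- pot: White loose sample pot, diameter 48 mm, standing upright in the nest, shoulder at 45 mm; origin at the centre of its underside, z up. About 0.13 kg with its red lid (diameter 51 mm, 13 mm thick).
- lid (a joint): How far the lid is pressed on, in m: 0 = resting loosely proud, 0.008 = fully home on the pot's shoulder. Sliding it on takes about 12 N on the lid (3 N more at the handle); then it stops hard. To seal, it must be pressed firmly against that stop, with 20 N or more (5 N at the handle beyond the spring).
- lid_top (a point): Centre of the lid's top face.
- eosin: Bystander: loose amber dropper bottle with red collar and black rubber bulb, 32 x 34 x 86 mm; origin under its centre.
- coverslips: Bystander: loose small pale blue box, 27 x 27 x 14 mm; origin under its centre.
- can: Bystander: loose black can with white screw lid, diameter 37, height 64 mm; origin under its centre.
Not all that is in view belongs to the job. Of the things that look like the pot, the largest one is meant.

How it is judged:
On the way, in this order (a step that is already met when the one before it is completed fails the run):
1. the slide is fully in (within 4 mm) with the lid still proud (value of joint shuttle above 0.106 m and value of joint lid below 0.002 m), for 0.2 s.
2. the lever is pulled down and the ram presses the lid home (within 1.2 mm) and firm (over 20 N) (value of joint lever above 0.35 rad and value of joint lid above 0.0068 m and value of joint shuttle above 0.104 m and contact force between ram and pot above 20 N), for 0.1 s.
3. the lever is back at rest (within 0.06 rad) with the lid home (value of joint lever below 0.06 rad and value of joint lid above 0.0068 m), for 0.2 s.
At the end, for the whole second after the job is handed in: Lid home within 1.2 mm, lever at rest within 0.06 rad, slide out within 8 mm of its outer end, pot upright (within 0.08 rad), still, and down in its nest (all of step 3 and value of joint shuttle below 0.008 m and horizontal distance between pot and nest below 0.006 m and z of pot in the frame of nest below 0.003 m and angle between pot's own z axis and vertical below 0.08 rad and linear speed of pot below 0.01 m/s); the robot touches nothing.
It fails at once if the lid is pressed with more than 70 N (contact force between ram and pot above 70 N).
It fails at once if the lever flies back faster than 1.5 rad/s (velocity of joint lever below -1.5 rad/s).
It fails at once if the pot or lid is touched by the robot (contact force between pot and the fingers above 1 N or contact force between pot and the arm above 1 N).
It fails at once if a bystander is moved more than 20 mm (distance of any of eosin, coverslips, can from where it was at the start of the episode above 0.02 m).
It also fails if it takes over 72 s, if anything falls off the work surface, if the arm or the gripper's body presses on something with over 40 N, if the wrist force passes 120 N, or if a joint passes its speed limit or range.

## Working session

There is one attempt and no reset: what is moved stays moved. The work goes in short steps, Python scripts to look and compute and a tool call to move; the robot and the scene stay as the last step left them, time stands still between calls to the robot, and variables do not carry over. Pictures are saved under pics/ and viewed, at most 10 in all, crops included, and the job is handed in when it is done.

Besides the shell and the picture viewer there is one more tool, called as a command line: name --argument value ..., lists and objects as JSON in quotes. arm_command: Moves the arm, as the interface text tells. Its arguments: {"type":"object","properties":{"jaw":{"type":"array"},"dp":{"type":"array"},"turn":{"type":"array"},"newtons":{"type":"number"}},"required":["jaw","dp","turn"]}

```bash
mkdir -p pics; python3 - <<'E'
from plant import r,cams
import cv2,numpy as np,json
print(r.state())
for n in("scene","top"):
    c=cams.capture(n); cv2.imwrite(f"pics/{n}0.png",c["img"])
    np.savez(f"pics/{n}0.npz",**c)
    print(n,c["fx"],c["fy"],c["cx"],c["cy"],c["T"].round(4).tolist())
E
```

```text
{'clock': 0.0, 'joints': array([ 1.26498811e+00,  4.23852224e-01,  1.63068760e+00,  3.05905176e-06,
        1.08860317e+00, -1.90316819e-02]), 'joint_vel': array([ 0.00128848,  0.00122673,  0.00074812,  0.00039554, -0.00152571,
       -0.0006194 ]), 'tau': array([-1.89442013e-03, -5.44635057e+01, -2.73670095e+01,  6.43750001e-02,
        2.26214557e-02, -1.35433875e-04]), 'ee_pos': array([0.17661869, 0.59895931, 0.23289552]), 'eef_rot': array([ 1.42898085e-01,  9.89737105e-01, -7.64748328e-04, -1.26686914e-04]), 'force': array([ 0.70824641,  0.63658772, -0.2054729 ]), 'ft_torque': array([ 0.01832536, -0.03721407,  0.0405283 ]), 'gripper_force': 0.0, 'opening': 1.0000748172441971}
scene 419.8267386360306 419.8267386360306 278.76692731391233 204.8274109133447 [[0.8489, -0.2173, 0.4819, -0.0119], [-0.5285, -0.3686, 0.7647, -0.9076], [0.0115, -0.9038, -0.4278, 0.6899], [0.0, 0.0, 0.0, 1.0]]
top 492.4526670523983 492.4526670523983 283.11441665396103 208.26405021291419 [[0.0126, -0.974, 0.2262, 0.231], [-0.9999, -0.0108, 0.0095, -0.0364], [-0.0068, -0.2263, -0.974, 1.6768], [0.0, 0.0, 0.0, 1.0]]
```

View pics/scene0.png

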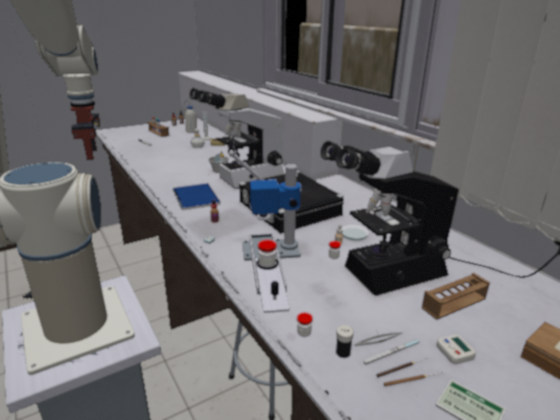

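View pics/top0.png

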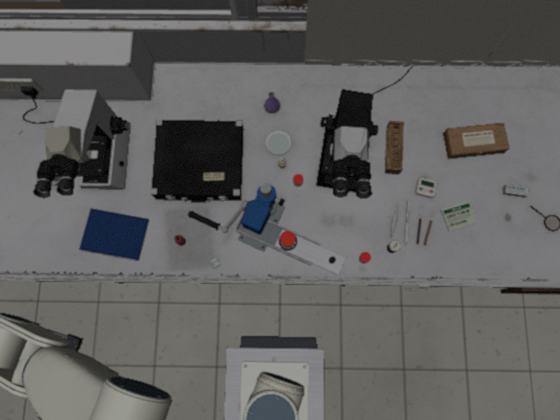

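Top view: slide with the largest red-lidded pot at (288,240), knob at (332,260), handle sleeve at about (190..220, 213..228), and blue head at (260,208). The red-lid candidates in top are (288,240), (298,180) and (365,257). The first is the largest and sits on the slide, so it is the one meant. I'll confirm it in an enlarged crop.

```bash
python3 - <<'E'
import cv2,numpy as np
t=cv2.imread("pics/top0.png")[175:275,180:380]; s=cv2.imread("pics/scene0.png")[150:350,190:360]
a=cv2.resize(t,None,fx=4,fy=4,interpolation=cv2.INTER_CUBIC)[:, :800]
cv2.imwrite("pics/c1.png",a)
cv2.imwrite("pics/c2.png",cv2.resize(s[:, :],None,fx=3,fy=3,interpolation=cv2.INTER_CUBIC))
E
```

```text
(no output)
```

View pics/c1.png

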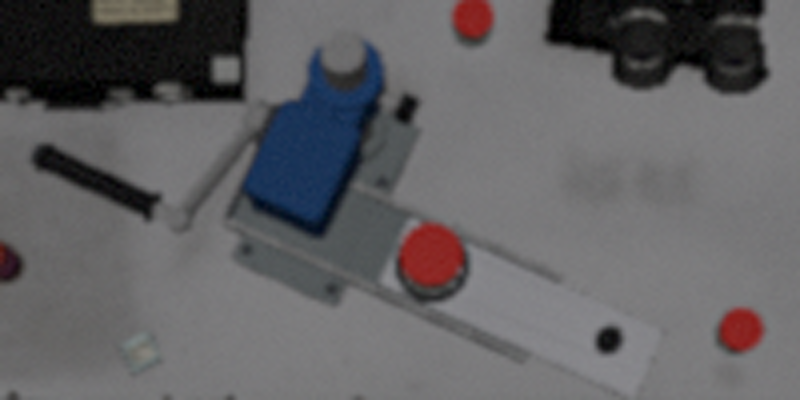

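View pics/c2.png

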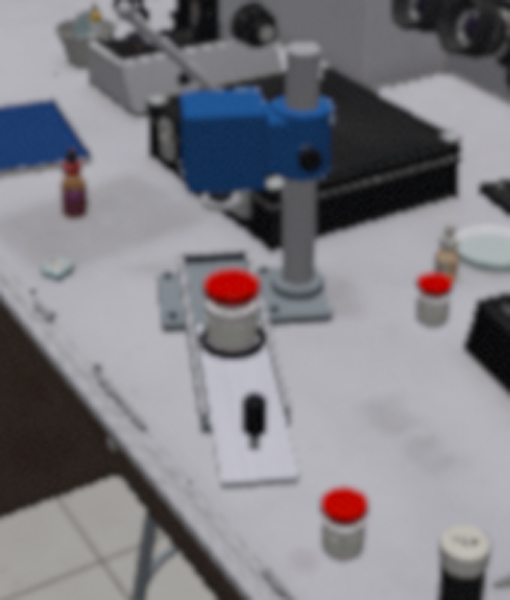

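```bash
cat > h.py <<'E'
import numpy as np
def ray(c,p):
    T=c["T"];d=T[:3,:3]@[(p[0]-c["cx"])/c["fx"],(p[1]-c["cy"])/c["fy"],1];return T[:3,3],d/np.linalg.norm(d)
def tri(rays):
    A=sum(np.eye(3)-np.outer(d,d) for o,d in rays);b=sum((np.eye(3)-np.outer(d,d))@o for o,d in rays)
    x=np.linalg.solve(A,b);return x.round(4),[round(float(np.linalg.norm(np.cross(x-o,d))),4) for o,d in rays]
def atz(o,d,z): return (o+d*(z-o[2])/d[2]).round(4)
E
python3 - <<'E'
import numpy as np; from h import *
t=dict(np.load("pics/top0.npz")); s=dict(np.load("pics/scene0.npz"))
P=lambda u,v:ray(t,((u+.5)/4-.5+180,(v+.5)/4-.5+175))
S=lambda u,v:ray(s,((u+.5)/3-.5+190,(v+.5)/3-.5+150))
print("lid",tri([P(431,255),S(232,286)]),atz(*P(431,255),.094))
print("knob",tri([P(609,339),S(255,400)]),atz(*P(609,339),.078))
L=atz(*P(431,255),.094);K=atz(*P(609,339),.076)
d=(L-K)[:2];print(np.linalg.norm(d),"yaw of +y vs world y (neg=cw)",np.arctan2(-d[0],d[1]))
y=d/np.linalg.norm(d);x=np.array([y[1],-y[0]]);ram=L[:2]+.11*y;print("ram",ram,"x",x,"y",y)
for z in(.2,.25,.3,.35):
  for q in((42,157),(155,206),(98,181)):
    p=atz(*P(*q),z)[:2];print(z,q,p,"press",((p-ram)@x).round(4),((p-ram)@y).round(4))
for n,q in dict(eosin=(5,260),cov=(140,353)).items(): print(n,atz(*P(*q),.02))
E
```

```text
lid (array([ 0.4996, -0.0363,  0.0876]), [0.0004, 0.0004]) [ 0.4981 -0.0361  0.094 ]
knob (array([ 0.4349, -0.1824,  0.0736]), [0.001, 0.001]) [ 0.4334 -0.1816  0.078 ]
0.15924700939107145 yaw of +y vs world y (neg=cw) -0.41701290451511847
ram [0.54265343 0.06447332] x [ 0.91430288 -0.40503115] y [0.40503115 0.91430288]
0.2 (42, 157) [0.553  0.2637] press -0.0712 0.1863
0.2 (155, 206) [0.5157 0.1751] press -0.0695 0.0902
0.2 (98, 181) [0.5347 0.2197] press -0.0701 0.1387
0.25 (42, 157) [0.5421 0.2535] press -0.0771 0.1726
0.25 (155, 206) [0.5061 0.168 ] press -0.0754 0.0798
0.25 (98, 181) [0.5244 0.211 ] press -0.076 0.1266
0.3 (42, 157) [0.5312 0.2434] press -0.0829 0.159
0.3 (155, 206) [0.4964 0.1608] press -0.0813 0.0693
0.3 (98, 181) [0.5141 0.2023] press -0.0819 0.1145
0.35 (42, 157) [0.5203 0.2332] press -0.0888 0.1452
0.35 (155, 206) [0.4868 0.1536] press -0.0872 0.0589
0.35 (98, 181) [0.5039 0.1936] press -0.0877 0.1024
eosin [0.5021 0.3268 0.02  ]
cov [0.4242 0.2082 0.02  ]
```

Crop confirms that the large pot on the slide at top (288,239) is the one meant. The triangulated lid and knob heights (0.088, 0.074) match the text within tolerance. Next I'll go over the sleeve to measure its height with the wrist camera.

arm_command --jaw '[1,1,1,1,1,1,1,1,1,1,1,1]' --dp '[[0,0,4],[0,0,8],[0,-2,12],[2,-5,16],[5,-8,20],[8,-11,23],[11,-14,25],[14,-17,25],[17,-20,25],[20,-23,25],[23,-26,25],[26,-30,25]]' --turn '[[0,0,-0.12],[0,0,-0.24],[0,0,-0.36],[0,0,-0.48],[0,0,-0.6],[0,0,-0.72],[0,0,-0.84],[0,0,-0.96],[0,0,-1.08],[0,0,-1.2],[0,0,-1.32],[0,0,-1.44]]'

```text
clock: 1.1
ee_pos: [0.4035, 0.3379, 0.4829]
eef_rot: [0.762, 0.648, 0.0, -0.0]
force: [-0.1, 1.0, 0.4]
opening: 0.997
gripper_force: 0.0
```

arm_command --jaw '[1,1,1,1,1,1]' --dp '[[2,-3,0],[4,-6,0],[6,-9,0],[6,-10,0],[6,-10,0],[6,-10,0]]' --turn '[[0,0,-0.12],[0,0,-0.24],[0,0,-0.26],[0,0,-0.26],[0,0,-0.26],[0,0,-0.26]]'

```text
clock: 1.6
ee_pos: [0.4621, 0.2394, 0.4825]
eef_rot: [0.838, 0.546, -0.0, -0.0]
force: [0.8, 0.1, 0.3]
opening: 1.001
gripper_force: 0.0
```

```bash
cat >> h.py <<'E'
def wcap(name):
    from plant import r,cams; import cv2
    from scipy.spatial.transform import Rotation as R
    s=r.state();c=cams.capture("wrist");M=np.eye(4);M[:3,:3]=R.from_quat(s["eef_rot"]).as_matrix();M[:3,3]=s["ee_pos"]
    c["T"]=M@c.pop("tool_from_camera");np.savez(f"pics/{name}.npz",**c);cv2.imwrite(f"pics/{name}.png",c["img"])
    print(s["clock"],s["ee_pos"].round(4),s["eef_rot"].round(4),s["force"].round(2),c["T"].round(3).tolist())
E
python3 -c "from h import *;wcap('w1')"
```

```text
1.6 [0.4621 0.2394 0.4825] [ 8.381e-01  5.455e-01 -2.000e-04 -3.000e-04] [0.82 0.13 0.32] [[0.914, -0.393, -0.098, 0.489], [-0.405, -0.887, -0.222, 0.3], [-0.0, 0.242, -0.97, 0.634], [0.0, 0.0, 0.0, 1.0]]
```

View pics/w1.png

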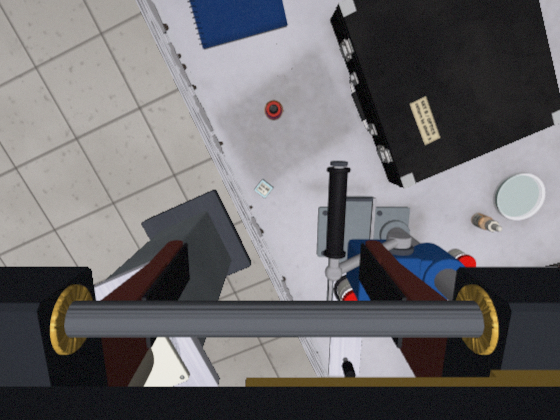

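Wrist view: sleeve runs from (339,167) to (335,258), eosin at (274,110), coverslips at (264,188), lever arm behind it to the head.

```bash
python3 - <<'E'
import numpy as np; from h import *
t=dict(np.load("pics/top0.npz")); w=dict(np.load("pics/w1.npz"))
P=lambda u,v:ray(t,((u+.5)/4-.5+180,(v+.5)/4-.5+175)); W=lambda u,v:ray(w,(u,v))
ram=np.array([.54265,.06447]);x=np.array([.9143,-.405]);y=np.array([.405,.9143])
for n,a,b in(("out",(40,157),(339,165)),("in",(157,207),(335,260)),("mid",(98,181),(337,213))):
    p,e=tri([P(*a),W(*b)]);print(n,p,e,"press",(p[:2]-ram)@x,(p[:2]-ram)@y)
for z in(.25,.27,.29,.31):
    a=atz(*W(339,167),z);b=atz(*W(335,258),z);print(z,a,b,np.linalg.norm(a-b))
print("eosin",atz(*W(274,110),.08),"cov",atz(*W(264,188),.014))
E
```

```text
out [0.5312 0.2432 0.3064] [0.0014, 0.0014] press -0.08285438499999997 0.15877558900000002
in [0.493  0.1571 0.3154] [0.0002, 0.0002] press -0.08291014499999998 0.064583359
mid [0.5126 0.2004 0.3103] [0.0006, 0.0006] press -0.08252636500000002 0.11211054899999999
0.25 [0.5394 0.231  0.25  ] [0.495  0.1302 0.25  ] 0.11014535850411492
0.27 [0.5367 0.2346 0.27  ] [0.4947 0.139  0.27  ] 0.10441915533081082
0.29 [0.5341 0.2382 0.29  ] [0.4944 0.1478 0.29  ] 0.0987332264235298
0.31 [0.5315 0.2417 0.31  ] [0.494  0.1566 0.31  ] 0.09299602142027368
eosin [0.5007 0.3256 0.08  ] cov [0.4288 0.2092 0.014 ]
```

arm_command --jaw '[1,1,1,1,1,1,1,1,1,1,1,1]' --dp '[[0,-4,0],[0,-8,0],[-1,-12,0],[-1,-16,0],[-2,-20,0],[-2,-24,0],[-2,-28,0],[-2.5,-32,0],[-2.8,-36,0],[-2.8,-39,0],[-2.8,-41,-1],[-2.8,-42.1,-3]]' --turn '[[0,0,0],[0,0,0],[0,0,0],[0,0,0],[0,0,0],[0,0,0],[0,0,0],[0,0,0],[0,0,0],[0,0,0],[0,0,0],[0,0,0]]'

```text
clock: 2.65
ee_pos: [0.4358, -0.1828, 0.4545]
eef_rot: [0.838, 0.546, 0.001, 0.002]
force: [0.6, 0.6, -0.7]
opening: 0.999
gripper_force: 0.0
```

arm_command --jaw '[0,0,0,0,0,0,0,0,0,0,0,0]' --dp '[[0,0,-3],[0,0,-6],[0,0,-9],[0,0,-12],[0,0,-15],[0,0,-18],[0,0,-21],[0,0,-24],[0,0,-27],[0,0,-30],[0,0,-32],[0,0,-33]]' --turn '[[0,0,0],[0,0,0],[0,0,0],[0,0,0],[0,0,0],[0,0,0],[0,0,0],[0,0,0],[0,0,0],[0,0,0],[0,0,0],[0,0,0]]'

```text
clock: 3.65
ee_pos: [0.4337, -0.1795, 0.1203]
eef_rot: [0.837, 0.547, -0.001, -0.002]
force: [-0.4, -0.1, -0.6]
opening: 0.503
gripper_force: 0.0
```

```bash
python3 -c "
from h import *;wcap('w2')
from plant import cams;import cv2
c=cams.capture('scene')['img'][200:350,190:390]
w=cv2.imread('pics/w2.png');s=cv2.resize(c,(400,300));o=np.zeros((600,560,3),np.uint8);o[:300,:400]=s;o[300:]=cv2.resize(w,(560,420))[120:420];cv2.imwrite('pics/m2.png',o)"
```

```text
3.65 [ 0.4337 -0.1795  0.1203] [ 0.8372  0.5469 -0.001  -0.0017] [-0.45 -0.09 -0.6 ] [[0.916, -0.39, -0.1, 0.461], [-0.402, -0.889, -0.22, -0.119], [-0.003, 0.242, -0.97, 0.272], [0.0, 0.0, 0.0, 1.0]]
```

View pics/m2.png

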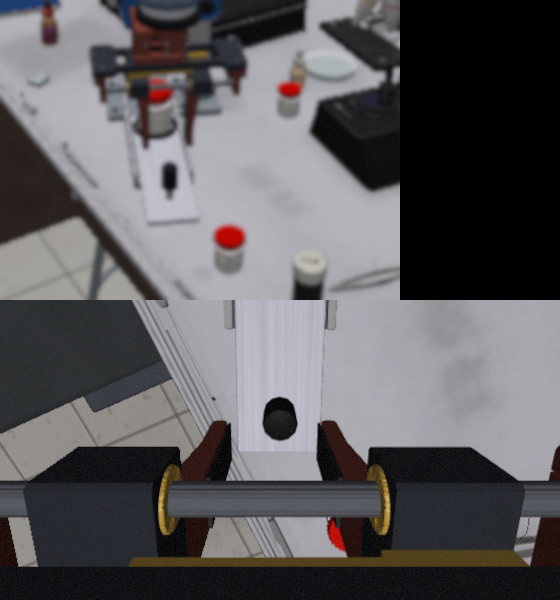

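Wrist: knob top disc at (280,244) in w2, centred between the fingers sideways, with the slide clear around it.

```bash
python3 - <<'E'
import numpy as np; from h import *
w=dict(np.load("pics/w2.npz"));t=dict(np.load("pics/top0.npz"))
P=lambda u,v:ray(t,((u+.5)/4-.5+180,(v+.5)/4-.5+175))
k=ray(w,(280,244));print(atz(*k,.078),atz(*k,.074),tri([k,P(609,339)]))
E
```

```text
[ 0.4362 -0.1828  0.078 ] [ 0.4357 -0.1841  0.074 ] (array([ 0.4348, -0.1829,  0.0744]), [0.0014, 0.0014])
```

arm_command --jaw '[0,0,0,0,-1,-1,-1,-1,-1,-1,-1]' --dp '[[0.1,-0.1,-2],[0.1,-0.1,-4],[0.1,-0.1,-5.5],[0.1,-0.1,-5.8],[0.1,-0.1,-5.8],[0.1,-0.1,-5.8],[0.1,-0.1,-5.8],[0.1,-0.1,-5.8],[0.1,-0.1,-5.8],[0.1,-0.1,-5.8],[0.1,-0.1,-5.8]]' --turn '[[0,0,0],[0,0,0],[0,0,0],[0,0,0],[0,0,0],[0,0,0],[0,0,0],[0,0,0],[0,0,0],[0,0,0],[0,0,0]]' --newtons 15

```text
clock: 4.67
ee_pos: [0.436, -0.1827, 0.0659]
eef_rot: [0.838, 0.546, 0.0, 0.001]
force: [-0.2, 1.8, 7.7]
opening: 0.248
gripper_force: 15.0
```

arm_command --jaw '[-1,-1,-1,-1,-1,-1,-1,-1,-1,-1,-1,-1]' --dp '[[0.16,0.37,0.2],[0.49,1.1,0.2],[0.89,2.01,0.2],[1.3,2.92,0.2],[1.7,3.84,0.2],[2.1,4.75,0.2],[2.5,5.67,0.2],[2.92,6.58,0.2],[3.3,7.5,0.2],[3.73,8.4,0.2],[4.05,9.14,0.2],[4.25,9.6,0.2]]' --turn '[[0,0,0],[0,0,0],[0,0,0],[0,0,0],[0,0,0],[0,0,0],[0,0,0],[0,0,0],[0,0,0],[0,0,0],[0,0,0],[0,0,0]]'

```text
clock: 5.67
ee_pos: [0.4794, -0.0854, 0.067]
eef_rot: [0.838, 0.546, 0.001, 0.001]
force: [4.8, -5.4, -7.5]
opening: 0.248
gripper_force: 15.0
```

arm_command --jaw '[-1,-1,-1,-1,-1,-1]' --dp '[[0.1,0.23,0],[0.2,0.46,0],[0.28,0.64,0],[0.28,0.64,0],[0.28,0.64,0],[0.28,0.64,0]]' --turn '[[0,0,0],[0,0,0],[0,0,0],[0,0,0],[0,0,0],[0,0,0]]'

```text
clock: 6.17
ee_pos: [0.4814, -0.0807, 0.067]
eef_rot: [0.837, 0.547, -0.0, 0.001]
force: [1.8, -12.4, -5.0]
opening: 0.246
gripper_force: 15.0
```

arm_command --jaw '[0,0,0,0,0,0,0.3,0.3,0.3,0.3,0.3,0.3]' --dp '[[0,0,0],[0,0,0],[0,0,0],[0,0,3],[0,0,7],[0,0,11],[0,0,15],[0,0,19],[0,0,23],[0,0,27],[0,0,31],[0,0,35]]' --turn '[[0,0,0],[0,0,0],[0,0,0],[0,0,0],[0,0,0],[0,0,0],[0,0,0],[0,0,0],[0,0,0],[0,0,0],[0,0,0],[0,0,0]]'

```text
clock: 7.17
ee_pos: [0.4798, -0.0793, 0.419]
eef_rot: [0.838, 0.546, 0.0, -0.0]
force: [0.5, -0.5, 0.6]
opening: 0.651
gripper_force: 0.0
```

arm_command --jaw '[0.3,0.3,0.3,0.3,0.3,0.3,0.3,0.3,0.3,0.3,0.3,0.3]' --dp '[[0,0,2],[0,3,3],[0.5,6,3],[1,9,3],[1,12,3],[1.5,15,3],[2,18,3],[2.5,21,3],[3,24,3],[3.3,28,3],[3.3,28.3,3],[3.3,28.3,3]]' --turn '[[0,0,0],[0,0,0],[0,0,0],[0,0,0],[0,0,0],[0,0,0],[0,0,0],[0,0,0],[0,0,0],[0,0,0],[0,0,0],[0,0,0]]'

```text
clock: 8.17
ee_pos: [0.5129, 0.205, 0.4462]
eef_rot: [0.837, 0.548, -0.001, -0.0]
force: [-0.5, -1.4, -1.0]
opening: 0.647
gripper_force: 0.0
```

```bash
python3 -c "
from h import *;wcap('w3')
from plant import cams;import cv2
c=cams.capture('top')
np.savez('pics/t3.npz',**c)
s=cv2.resize(c['img'][180:280,180:380],(600,300));o=np.zeros((600,600,3),np.uint8);o[:300]=s;o[300:,:560]=cv2.imread('pics/w3.png')[0:300];cv2.imwrite('pics/m3.png',o)"
```

```text
8.1667 [0.5129 0.205  0.4462] [ 8.368e-01  5.475e-01 -7.000e-04 -3.000e-04] [-0.5  -1.39 -1.01] [[0.916, -0.389, -0.098, 0.539], [-0.401, -0.889, -0.223, 0.265], [-0.001, 0.243, -0.97, 0.598], [0.0, 0.0, 0.0, 1.0]]
```

View pics/m3.png

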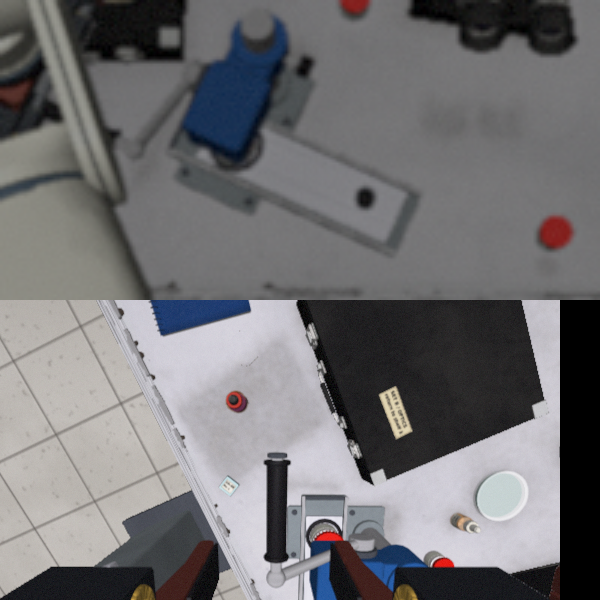

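Top: slide is in, pot under the head. Wrist: sleeve spans (277,160)-(276,262), centred between the fingers.

```bash
python3 - <<'E'
import numpy as np; from h import *
w=dict(np.load("pics/w3.npz"));w1=dict(np.load("pics/w1.npz"));t=dict(np.load("pics/top0.npz"))
P=lambda u,v:ray(t,((u+.5)/4-.5+180,(v+.5)/4-.5+175))
for n,a,b,c in(("out",(40,157),(339,165),(277,157)),("in",(157,207),(335,260),(276,263))):
    print(n,tri([ray(w1,b),ray(w,c)]),tri([P(*a),ray(w1,b),ray(w,c)]))
E
```

```text
out (array([0.5324, 0.2429, 0.3077]), [0.0002, 0.0002]) (array([0.5317, 0.243 , 0.3055]), [0.0018, 0.0011, 0.0007])
in (array([0.4933, 0.1555, 0.3113]), [0.0003, 0.0003]) (array([0.4933, 0.157 , 0.3145]), [0.0005, 0.0004, 0.0006])
```

arm_command --jaw '[0.3,0.3,0.3,0.3,0.3,0.3,-1,-1,-1,-1,-1,-1]' --dp '[[0.1,-0.1,-3],[0.1,-0.1,-6],[0.1,-0.1,-9],[0.1,-0.1,-12],[0.1,-0.1,-14],[0.1,-0.1,-14.4],[0.1,-0.1,-14.4],[0.1,-0.1,-14.4],[0.1,-0.1,-14.4],[0.1,-0.1,-14.4],[0.1,-0.1,-14.4],[0.1,-0.1,-14.4]]' --turn '[[0,0,0],[0,0,0],[0,0,0],[0,0,0],[0,0,0],[0,0,0],[0,0,0],[0,0,0],[0,0,0],[0,0,0],[0,0,0],[0,0,0]]' --newtons 25

```text
clock: 9.27
ee_pos: [0.515, 0.2019, 0.3036]
eef_rot: [0.838, 0.546, 0.001, 0.0]
force: [0.6, 1.0, 0.0]
opening: 0.234
gripper_force: 0.1
```

arm_command --jaw '[-1,-1,-1,-1,-1]' --dp '[[0,0,0],[0,0,0],[0,0,0],[0,0,0],[0,0,0]]' --turn '[[0,0,0],[0,0,0],[0,0,0],[0,0,0],[0,0,0]]'

```text
clock: 9.68
ee_pos: [0.514, 0.2024, 0.3031]
eef_rot: [0.838, 0.546, -0.0, -0.001]
force: [-4.8, 2.6, 3.5]
opening: 0.195
gripper_force: 25.0
```

arm_command --jaw '[-1,-1,-1,-1,-1,-1]' --dp '[[-0.47,0.21,-0.54],[-0.92,0.41,-1.11],[-1.34,0.59,-1.7],[-1.73,0.77,-2.32],[-1.73,0.77,-2.32],[-1.73,0.77,-2.32]]' --turn '[[0,0,0],[0,0,0],[0,0,0],[0,0,0],[0,0,0],[0,0,0]]'

```text
clock: 10.18
ee_pos: [0.4968, 0.2101, 0.2801]
eef_rot: [0.838, 0.546, -0.0, -0.0]
force: [-5.6, 1.8, 7.2]
opening: 0.197
gripper_force: 25.0
```

arm_command --jaw '[-1,-1,-1]' --dp '[[-0.37,0.16,-0.63],[-0.37,0.16,-0.63],[-0.37,0.16,-0.63]]' --turn '[[0,0,0],[0,0,0],[0,0,0]]'

```text
clock: 10.43
ee_pos: [0.4932, 0.2117, 0.2739]
eef_rot: [0.838, 0.546, 0.0, -0.0]
force: [-4.5, 0.9, 6.9]
opening: 0.195
gripper_force: 25.0
```

arm_command --jaw '[-1,-1,-1]' --dp '[[-0.49,0.22,-0.55],[-0.49,0.22,-0.55],[-0.49,0.22,-0.55]]' --turn '[[0,0,0],[0,0,0],[0,0,0]]'

```text
clock: 10.68
ee_pos: [0.4901, 0.2131, 0.2683]
eef_rot: [0.838, 0.546, 0.001, 0.001]
force: [4.1, -2.7, 1.1]
opening: 0.197
gripper_force: 25.0
```

arm_command --jaw '[-1,-1,-1]' --dp '[[-0.3,0.13,-0.68],[-0.3,0.13,-0.68],[-0.3,0.13,-0.68]]' --turn '[[0,0,0],[0,0,0],[0,0,0]]'

```text
clock: 10.93
ee_pos: [0.4868, 0.2146, 0.2612]
eef_rot: [0.838, 0.546, 0.001, 0.001]
force: [4.4, -2.9, 1.8]
opening: 0.2
gripper_force: 25.0
```

arm_command --jaw '[-1,-1,-1]' --dp '[[-0.3,0.13,-0.69],[-0.3,0.13,-0.69],[-0.3,0.13,-0.69]]' --turn '[[0,0,0],[0,0,0],[0,0,0]]'

```text
clock: 11.18
ee_pos: [0.484, 0.2158, 0.2543]
eef_rot: [0.838, 0.546, 0.001, 0.001]
force: [5.4, -3.5, 2.3]
opening: 0.196
gripper_force: 25.0
```

arm_command --jaw '[-1,-1,-1]' --dp '[[-0.17,0.08,-0.73],[-0.17,0.08,-0.73],[-0.17,0.08,-0.73]]' --turn '[[0,0,0],[0,0,0],[0,0,0]]'

```text
clock: 11.43
ee_pos: [0.4815, 0.2169, 0.247]
eef_rot: [0.838, 0.546, 0.0, 0.0]
force: [2.9, -0.7, 3.2]
opening: 0.199
gripper_force: 25.0
```

arm_command --jaw '[-1,-1,-1]' --dp '[[-0.21,0.09,-0.72],[-0.21,0.09,-0.72],[-0.21,0.09,-0.72]]' --turn '[[0,0,0],[0,0,0],[0,0,0]]'

```text
clock: 11.68
ee_pos: [0.4794, 0.2178, 0.2399]
eef_rot: [0.838, 0.546, 0.0, 0.0]
force: [2.1, 0.3, 4.0]
opening: 0.198
gripper_force: 25.0
```

arm_command --jaw '[-1,-1,-1]' --dp '[[-0.16,0.07,-0.72],[-0.16,0.07,-0.72],[-0.16,0.07,-0.72]]' --turn '[[0,0,0],[0,0,0],[0,0,0]]'

```text
clock: 11.93
ee_pos: [0.4776, 0.2186, 0.2327]
eef_rot: [0.838, 0.546, 0.0, -0.0]
force: [1.5, 1.0, 4.0]
opening: 0.195
gripper_force: 25.0
```

arm_command --jaw '[-1,-1,-1]' --dp '[[-0.14,0.06,-0.73],[-0.14,0.06,-0.73],[-0.14,0.06,-0.73]]' --turn '[[0,0,0],[0,0,0],[0,0,0]]'

```text
clock: 12.18
ee_pos: [0.4762, 0.2192, 0.2255]
eef_rot: [0.838, 0.546, 0.0, -0.0]
force: [1.0, 1.9, 5.0]
opening: 0.199
gripper_force: 25.0
```

arm_command --jaw '[-1,-1,-1]' --dp '[[-0.11,0.05,-0.74],[-0.11,0.05,-0.74],[-0.11,0.05,-0.74]]' --turn '[[0,0,0],[0,0,0],[0,0,0]]'

```text
clock: 12.43
ee_pos: [0.475, 0.2197, 0.218]
eef_rot: [0.838, 0.546, 0.0, -0.0]
force: [-0.4, 3.3, 3.9]
opening: 0.193
gripper_force: 25.0
```

arm_command --jaw '[-1,-1,-1]' --dp '[[-0.08,0.03,-0.75],[-0.08,0.03,-0.75],[-0.08,0.03,-0.75]]' --turn '[[0,0,0],[0,0,0],[0,0,0]]'

```text
clock: 12.68
ee_pos: [0.4743, 0.2201, 0.2106]
eef_rot: [0.838, 0.546, 0.0, -0.0]
force: [0.2, 4.3, 5.3]
opening: 0.198
gripper_force: 25.0
```

arm_command --jaw '[-1,-1,-1]' --dp '[[0,0.11,-0.75],[0,0.11,-0.75],[0,0.11,-0.75]]' --turn '[[0,0,0],[0,0,0],[0,0,0]]'

```text
clock: 12.93
ee_pos: [0.4738, 0.2203, 0.2029]
eef_rot: [0.838, 0.546, -0.001, 0.0]
force: [-1.6, -0.2, 7.6]
opening: 0.197
gripper_force: 25.0
```

arm_command --jaw '[-1,-1,-1]' --dp '[[-0.01,0,-0.75],[-0.01,0,-0.75],[-0.01,0,-0.75]]' --turn '[[0,0,0],[0,0,0],[0,0,0]]'

```text
clock: 13.18
ee_pos: [0.4737, 0.2204, 0.1956]
eef_rot: [0.838, 0.546, -0.001, 0.0]
force: [-1.7, -0.6, 8.1]
opening: 0.195
gripper_force: 25.0
```

arm_command --jaw '[-1,-1,-1]' --dp '[[0.03,-0.01,-0.75],[0.03,-0.01,-0.75],[0.03,-0.01,-0.75]]' --turn '[[0,0,0],[0,0,0],[0,0,0]]'

```text
clock: 13.43
ee_pos: [0.474, 0.2203, 0.1881]
eef_rot: [0.838, 0.546, -0.001, 0.0]
force: [-2.1, -0.2, 8.8]
opening: 0.196
gripper_force: 25.0
```

arm_command --jaw '[-1,-1,-1]' --dp '[[0.06,-0.03,-0.74],[0.06,-0.03,-0.74],[0.06,-0.03,-0.74]]' --turn '[[0,0,0],[0,0,0],[0,0,0]]'

```text
clock: 13.68
ee_pos: [0.4745, 0.22, 0.1806]
eef_rot: [0.838, 0.546, -0.001, -0.0]
force: [-1.7, 0.5, 8.2]
opening: 0.199
gripper_force: 25.0
```

arm_command --jaw '[-1,-1,-1]' --dp '[[0.09,-0.04,-0.74],[0.09,-0.04,-0.74],[0.09,-0.04,-0.74]]' --turn '[[0,0,0],[0,0,0],[0,0,0]]'

```text
clock: 13.93
ee_pos: [0.4754, 0.2196, 0.1733]
eef_rot: [0.838, 0.546, -0.001, -0.0]
force: [-2.0, 1.1, 8.7]
opening: 0.199
gripper_force: 25.0
```

arm_command --jaw '[-1,-1,-1]' --dp '[[0.08,-0.03,-0.44],[0.08,-0.03,-0.44],[0.08,-0.03,-0.44]]' --turn '[[0,0,0],[0,0,0],[0,0,0]]'

```text
clock: 14.18
ee_pos: [0.4761, 0.2193, 0.1689]
eef_rot: [0.838, 0.546, -0.001, -0.0]
force: [-2.6, 0.7, 8.2]
opening: 0.198
gripper_force: 25.0
```

arm_command --jaw '[-1,-1,-1]' --dp '[[0.08,-0.03,-0.44],[0.08,-0.03,-0.44],[0.08,-0.03,-0.44]]' --turn '[[0,0,0],[0,0,0],[0,0,0]]'

```text
clock: 14.43
ee_pos: [0.4769, 0.219, 0.1646]
eef_rot: [0.838, 0.546, -0.001, -0.0]
force: [-2.7, 1.0, 10.5]
opening: 0.196
gripper_force: 25.0
```

arm_command --jaw '[-1,-1,-1]' --dp '[[0.1,-0.04,-0.44],[0.1,-0.04,-0.44],[0.1,-0.04,-0.44]]' --turn '[[0,0,0],[0,0,0],[0,0,0]]'

```text
clock: 14.68
ee_pos: [0.4779, 0.2186, 0.1604]
eef_rot: [0.838, 0.546, -0.001, -0.0]
force: [-4.6, -0.0, 12.3]
opening: 0.196
gripper_force: 25.0
```

arm_command --jaw '[-1,-1,-1]' --dp '[[0.08,-0.04,-0.35],[0.08,-0.04,-0.35],[0.08,-0.04,-0.35]]' --turn '[[0,0,0],[0,0,0],[0,0,0]]'

```text
clock: 14.93
ee_pos: [0.4787, 0.2182, 0.1571]
eef_rot: [0.838, 0.546, -0.001, -0.0]
force: [-4.2, 0.3, 13.7]
opening: 0.199
gripper_force: 25.0
```

Lid is home and firm: about 8 N beyond the spring, so roughly 34 N on the lid. Now I'll ease the lever back up.

arm_command --jaw '[-1,-1,-1,-1,-1,-1,-1,-1,-1,-1,-1,-1]' --dp '[[-0.22,0.1,0.89],[-0.33,0.14,1.62],[-0.42,0.18,2.36],[-0.47,0.21,3.1],[-0.5,0.22,3.85],[-0.49,0.21,4.58],[-0.44,0.19,5.35],[-0.37,0.15,6.09],[-0.25,0.11,6.84],[-0.11,0.04,7.56],[0.07,-0.04,8.28],[0.28,-0.13,8.99]]' --turn '[[0,0,0],[0,0,0],[0,0,0],[0,0,0],[0,0,0],[0,0,0],[0,0,0],[0,0,0],[0,0,0],[0,0,0],[0,0,0],[0,0,0]]'

```text
clock: 15.93
ee_pos: [0.4815, 0.217, 0.2465]
eef_rot: [0.838, 0.546, -0.001, -0.0]
force: [-4.9, -1.0, 5.3]
opening: 0.199
gripper_force: 25.0
```

arm_command --jaw '[-1,-1,-1,-1,-1,-1,-1,-1,-1,-1,-1]' --dp '[[0.25,-0.11,0.73],[0.53,-0.23,1.42],[0.86,-0.38,2.13],[1.2,-0.53,2.75],[1.55,-0.69,3.37],[1.98,-0.88,4.0],[2.4,-1.06,4.55],[2.83,-1.26,5.1],[3.2,-1.42,5.55],[3.28,-1.46,5.66],[3.28,-1.46,5.66]]' --turn '[[0,0,0],[0,0,0],[0,0,0],[0,0,0],[0,0,0],[0,0,0],[0,0,0],[0,0,0],[0,0,0],[0,0,0],[0,0,0]]'

```text
clock: 16.85
ee_pos: [0.514, 0.2025, 0.303]
eef_rot: [0.838, 0.546, -0.001, -0.001]
force: [-7.4, -0.7, 7.7]
opening: 0.197
gripper_force: 25.0
```

arm_command --jaw '[-1,-1,-1]' --dp '[[0.03,-0.01,0.2],[0.03,-0.01,0.2],[0.03,-0.01,0.2]]' --turn '[[0,0,0],[0,0,0],[0,0,0]]'

```text
clock: 17.1
ee_pos: [0.5142, 0.2024, 0.3035]
eef_rot: [0.838, 0.546, -0.001, -0.0]
force: [-3.6, -0.2, -7.0]
opening: 0.198
gripper_force: 25.0
```

arm_command --jaw '[0.3,0.3,0.3,0.3,0.3,0.3,0.3,0.3,0.3,0.3,0.3]' --dp '[[0,0,0],[0,0,0],[0,0,0],[0,0,0],[0,0,2],[0,0,5],[0,0,8],[0,0,11],[0,0,13],[0,0,14],[0,0,14]]' --turn '[[0,0,0],[0,0,0],[0,0,0],[0,0,0],[0,0,0],[0,0,0],[0,0,0],[0,0,0],[0,0,0],[0,0,0],[0,0,0]]'

```text
clock: 18.02
ee_pos: [0.5162, 0.2029, 0.4474]
eef_rot: [0.838, 0.546, 0.003, 0.001]
force: [-0.0, 0.4, -1.1]
opening: 0.651
gripper_force: 0.0
```

arm_command --jaw '[0.3,0.3,0.3,0.3,0.3,0.3,0.3,0.3,0.3,0.3,0.3]' --dp '[[0,-3,0],[-0.5,-6,0],[-1,-9,0],[-1,-12,0],[-1.5,-15,0],[-2,-18,0],[-2.5,-21,0],[-3,-24,0],[-3.3,-28,0],[-3.4,-28.4,0],[-3.4,-28.4,0]]' --turn '[[0,0,0],[0,0,0],[0,0,0],[0,0,0],[0,0,0],[0,0,0],[0,0,0],[0,0,0],[0,0,0],[0,0,0],[0,0,0]]'

```text
clock: 18.93
ee_pos: [0.4804, -0.0831, 0.443]
eef_rot: [0.839, 0.544, -0.001, -0.001]
force: [-0.1, 0.2, -0.2]
opening: 0.65
gripper_force: 0.0
```

```bash
python3 -c "
from h import *;wcap('w4')
from plant import cams;import cv2
o=np.zeros((560,560,3),np.uint8)
o[:280]=cv2.resize(cams.capture('scene')['img'][150:290,190:330],(560,560))[:280]
o[:280]=cv2.resize(cams.capture('scene')['img'][130:270,150:430],(560,280))
o[280:]=cams.capture('top')['img'][140:280,140:420].repeat(2,0).repeat(2,1);cv2.imwrite('pics/m4.png',o)"
```

```text
18.9333 [ 0.4804 -0.0831  0.443 ] [ 8.390e-01  5.442e-01 -9.000e-04 -8.000e-04] [-0.1   0.24 -0.2 ] [[0.913, -0.396, -0.1, 0.507], [-0.408, -0.886, -0.221, -0.023], [-0.001, 0.243, -0.97, 0.595], [0.0, 0.0, 0.0, 1.0]]
```

View pics/m4.png

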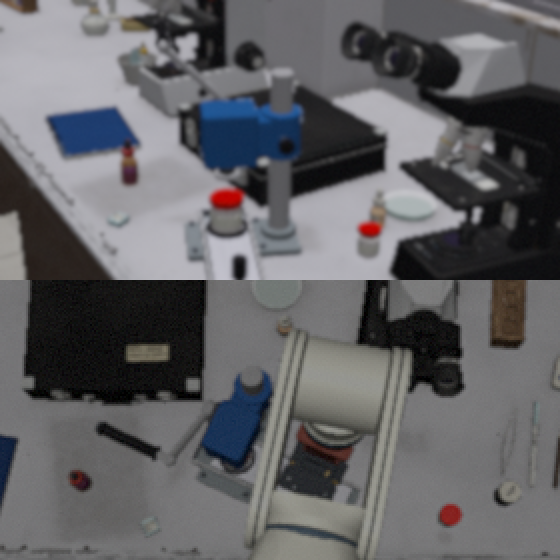

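Lever is back at rest and the pot still stands in its nest under the head with the lid pressed down. Next: grip the knob and draw the slide out.

arm_command --jaw '[0,0,0,0,0,0,0,0,0,0,0,0]' --dp '[[0,0.1,-3],[0,0.1,-6.5],[0,0.1,-10],[0,0.1,-13.5],[0,0.1,-17],[0,0.1,-20.5],[0,0.1,-24],[0,0.1,-27.5],[0,0.1,-31],[0,0.1,-34],[0,0.1,-36.5],[0,0.1,-37.6]]' --turn '[[0,0,0],[0,0,0],[0,0,0],[0,0,0],[0,0,0],[0,0,0],[0,0,0],[0,0,0],[0,0,0],[0,0,0],[0,0,0],[0,0,0]]'

```text
clock: 20.13
ee_pos: [0.4795, -0.0787, 0.0656]
eef_rot: [0.837, 0.547, -0.002, -0.002]
force: [-1.2, -0.5, -0.9]
opening: 0.498
gripper_force: 0.0
```

arm_command --jaw '[-1,-1,-1,-1,-1,-1,-1]' --dp '[[0,0,0],[0,0,0],[0,0,0],[0,0,0],[0,0,0],[0,0,0],[0,0,0]]' --turn '[[0,0,0],[0,0,0],[0,0,0],[0,0,0],[0,0,0],[0,0,0],[0,0,0]]' --newtons 15

```text
clock: 20.72
ee_pos: [0.4817, -0.0803, 0.07]
eef_rot: [0.838, 0.546, 0.001, 0.001]
force: [-2.6, 3.4, 8.0]
opening: 0.246
gripper_force: 15.0
```

arm_command --jaw '[-1,-1,-1,-1,-1,-1,-1,-1,-1,-1,-1,-1]' --dp '[[-0.16,-0.37,0.1],[-0.49,-1.1,0.1],[-0.89,-2.01,0.1],[-1.3,-2.92,0.1],[-1.7,-3.84,0.1],[-2.1,-4.75,0.1],[-2.5,-5.67,0.1],[-2.92,-6.58,0.1],[-3.3,-7.5,0.1],[-3.73,-8.4,0.1],[-4.05,-9.14,0.1],[-4.25,-9.6,0.1]]' --turn '[[0,0,0],[0,0,0],[0,0,0],[0,0,0],[0,0,0],[0,0,0],[0,0,0],[0,0,0],[0,0,0],[0,0,0],[0,0,0],[0,0,0]]'

```text
clock: 21.72
ee_pos: [0.4381, -0.1779, 0.07]
eef_rot: [0.838, 0.545, 0.0, 0.0]
force: [-0.0, 2.6, 6.2]
opening: 0.248
gripper_force: 15.0
```

arm_command --jaw '[-1,-1,-1,-1,-1,-1]' --dp '[[-0.1,-0.23,0],[-0.2,-0.46,0],[-0.28,-0.64,0],[-0.28,-0.64,0],[-0.28,-0.64,0],[-0.28,-0.64,0]]' --turn '[[0,0,0],[0,0,0],[0,0,0],[0,0,0],[0,0,0],[0,0,0]]'

```text
clock: 22.22
ee_pos: [0.436, -0.1827, 0.0699]
eef_rot: [0.838, 0.545, 0.001, -0.0]
force: [4.9, 9.8, 5.7]
opening: 0.242
gripper_force: 15.0
```

Stop reached at the original knob position. Release, lift away and check.

arm_command --jaw '[0.2,0.2,0.2,0.2,0.2,0.2,0.2,0.2,0.2,0.2,0.2,0.2]' --dp '[[0,0,0],[0,0,0],[0,0,0],[0,0,0],[0,0,2],[0,0,5],[0,0,9],[0,0,13],[0,0,17],[0,0,21],[0,0,25],[0,0,28]]' --turn '[[0,0,0],[0,0,0],[0,0,0],[0,0,0],[0,0,0],[0,0,0],[0,0,0],[0,0,0],[0,0,0],[0,0,0],[0,0,0],[0,0,0]]'

```text
clock: 23.22
ee_pos: [0.4359, -0.1833, 0.3532]
eef_rot: [0.838, 0.546, 0.001, 0.001]
force: [1.0, -0.4, 0.3]
opening: 0.598
gripper_force: 0.0
```

arm_command --jaw '[0.2,0.2,0.2,0.2,0.2,0.2,0.2,0.2,0.2,0.2]' --dp '[[0,-3,1],[0,-7,1],[0,-11,1],[0,-15,1],[0,-19,1],[0,-22,1],[0,-25,1],[0,-25,1],[0,-25,1],[0,-25,1]]' --turn '[[0,0,0],[0,0,0],[0,0,0],[0,0,0],[0,0,0],[0,0,0],[0,0,0],[0,0,0],[0,0,0],[0,0,0]]'

```text
clock: 24.05
ee_pos: [0.4353, -0.4323, 0.3591]
eef_rot: [0.838, 0.546, -0.0, -0.001]
force: [0.9, -0.0, 0.2]
opening: 0.605
gripper_force: 0.0
```

```bash
python3 -c "
from plant import cams,r;import cv2,numpy as np
print(r.state()['force'])
o=np.zeros((560,560,3),np.uint8)
o[:280]=cv2.resize(cams.capture('scene')['img'][200:340,150:430],(560,280))
o[280:]=cams.capture('top')['img'][140:280,140:420].repeat(2,0).repeat(2,1);cv2.imwrite('pics/m5.png',o)"
```

```text
[ 0.90528098 -0.02930338  0.15206093]
```

View pics/m5.png

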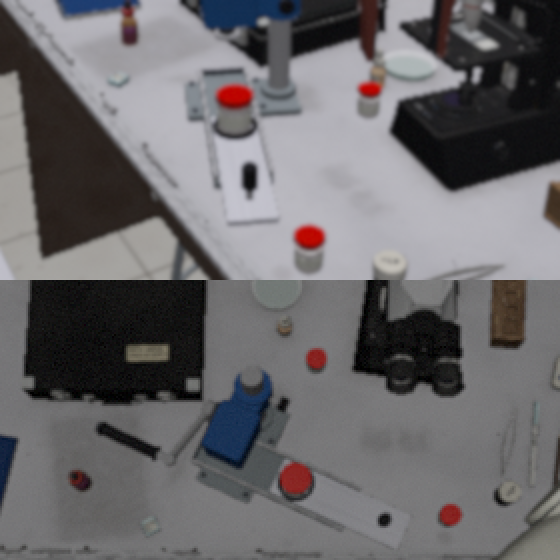

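The slide is out, the closed pot stands in its nest, the lever is at rest and the bystanders haven't moved.

```bash
python3 -c "
from plant import r;print(r.job_done())"
```

```text
the job is handed in; nothing more can be done
None
```

The job is handed in, with no verdict shown: I judged the lid home by feel (about 34 N), the lever was eased back to rest, and the slide is fully out with the closed pot upright in its nest.

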